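# Vases ranked by height on the display stand

### The arm

A 6-joint arm with a two-finger parallel gripper is mounted at the origin on the work surface. World frame = base frame: x ahead of the robot, y to its left, z up, the work surface at z = 0. Lengths are in m, angles in rad, forces in N, time in s.
With the tool pointing down it reaches from about 0.25 to 0.725 m from the base axis. Payload 9.7 kg.
Tool frame: the origin (TCP) lies on the centre line of the jaws, within the pads' length; the fingertips stand 11 mm ahead of it and the grasp point (between the pads) lies 8 mm behind it (ctrl.finger_overhang is the distance from the TCP to the fingertips, in m); y points along the fingers, z is the direction in which the jaws open and shut, and the axes are right-handed (so a half turn about y gives the same grasp; the last joint's range is limited). The gripper opens to 85 mm and grips with 20 to 120 N. Pads are 22 mm wide; open, the fingers measure 114 mm over their backs; the gripper's body (76 mm by 85 mm) begins 54 mm behind the grasp point. The pads swing forward as they close: fully open they stand 13 mm farther back than shut.
Start: joints at [-1.346, 0.087, 0.176, 1.66, 0, 1.571], TCP at [0.123, -0.536, 0.242] pointing down, gripper open.
Joint ranges: [-3.13, 3.13], [-0.85, 1.81], [-1.15, 1.24], [-2.2, 2.28], [-1.44, 1.52], [-3.14, 3.14]. Speed limits (rad/s): [2.22, 2.22, 2.57, 3.14, 3.14, 3.14].

### API

Orientations are given as [roll, pitch, yaw] about the fixed x, y, z axes, in that order (R = Rz(yaw) Ry(pitch) Rx(roll)).
In Python, from plant import ctrl, cams gives the robot as it stands. The module is installed in compiled form; this text tells all that it offers. Calls block until the motion is done:
- ctrl.move_pose(position, orientation): joint-space move of the TCP to a pose.
- ctrl.servo_line(position, rot=None, feed=0.15, until_force=None): straight line of the TCP; rot=None keeps the orientation; feed is the mean speed in m/s. With until_force (N) it stops when the force on the tool has changed by that much, and returns True; else False.
- ctrl.movej(angles): joint-space move.
- ctrl.grip(opening, strength=None): finger opening in m; strength is the grip in N (None keeps the last); returns when the fingers have stopped.
- ctrl.dwell(seconds).
- ctrl.solve_ik(position, orientation): joint angles nearest the present ones, or None.
- ctrl.get_obs(): the state.
- cams.camera(name): name is "side" or "top" or "wrist"; returns (picture, depth): 400x640x3 uint8, red, green, blue; 400x640 float32, m along the optical axis (not along the pixel's ray), 0 where there is no reading.
- cams.calibration(name): a dict with "K" (3x3 intrinsics, pixels), "R" (3x3) and "t" (3): a world point X has camera coordinates R X + t; the wrist camera has in their place "T_tool_cam" (4x4, takes a point from camera to tool coordinates, whose origin is the TCP and whose axes are the tool frame's). Camera axes: x right, y down, z forward; pixel columns grow to the right and rows downward; lengths in m; the calibration is good to about 2 mm. A picture is of the moment at which its call begins: read the wrist's pose just before it. calibration takes no time and is no camera call.
A pose or a line that the arm cannot do raises ctrl.PlanningError and nothing moves.
- ctrl.hand_in(): hands the job in, once; it reports no verdict.
The state is a dict: "clock": time; "qpos": joint angles; "qd": joint speeds; "effort": joint torques, N m; "tcp_pos": TCP position; "orientation": TCP orientation; "force": force on the tool from outside, world axes, zero at the start; "torque": the same for the moment, N m; "opening": finger opening in m.
Only numpy, scipy, OpenCV 4.12 (cv2) and the standard library are available. Lean on these libraries where they do the work, as an engineer would, in place of code of your own. Each camera call takes 0.05 s, during which the arm holds its last target.

### The job

Set the four clay vases out on the white display stand in order of height, each standing in the middle of its own grey disc: the tallest on the disc next to the brass ball, then stepping down to the shortest on the disc next to the dark block. They are breakable, so set each one down gently, never dropping one or knocking one over, and leave all four standing upright.

Things in the scene. Friction and masses are not known exactly. Their poses are not given: they have to be found in the camera images.
- vase_d: The tallest of four loose fired-clay vases of one family: round, 126 mm tall, straight body 54 mm in diameter from 14 mm above the underside up to 102 mm, narrower foot (43 mm) and neck (33 mm, lip 40 mm) and a dark mouth; about 300 g (varies). Origin at the centre of its underside, z up along its axis; upright at the start, standing on the table between the robot and the stand, in any of the four waiting places.
- vase_c: The second tallest of four loose fired-clay vases of one family: round, 106 mm tall, straight body 48 mm in diameter from 14 mm above the underside up to 82 mm, narrower foot (38 mm) and neck (30 mm, lip 36 mm) and a dark mouth; about 220 g (varies). Origin at the centre of its underside, z up along its axis; upright at the start, standing on the table between the robot and the stand, in any of the four waiting places.
- vase_b: The second shortest of four loose fired-clay vases of one family: round, 86 mm tall, straight body 42 mm in diameter from 14 mm above the underside up to 62 mm, narrower foot (34 mm) and neck (26 mm, lip 31 mm) and a dark mouth; about 150 g (varies). Origin at the centre of its underside, z up along its axis; upright at the start, standing on the table between the robot and the stand, in any of the four waiting places.
- vase_a: The shortest of four loose fired-clay vases of one family: round, 66 mm tall, straight body 36 mm in diameter from 14 mm above the underside up to 42 mm, narrower foot (29 mm) and neck (22 mm, lip 27 mm) and a dark mouth; about 100 g (varies). Origin at the centre of its underside, z up along its axis; upright at the start, standing on the table between the robot and the stand, in any of the four waiting places.
- stand: Fixed white display stand lying across the far side of the work: a flat board 90 mm (x) by 500 mm (y) and 20 mm thick, its place and yaw vary. Origin at the centre of its underside, on the table; its y runs along the row of discs. The four disc centres lie on its long centre line at y = +150, +50, -50 and -150 mm; an end piece (brass ball or dark block) stands at y = +222 and y = -222 mm.
- disc_a: One of four identical grey felt-faced discs fixed in a row on the stand, 66 mm in diameter, 3 mm thick, 100 mm apart; any of them may be at any place in the row. Origin at the centre of its underside, on the stand's top (its upper face is 3 mm higher, 23 mm above the table).
- disc_b: One of four identical grey felt-faced discs fixed in a row on the stand, 66 mm in diameter, 3 mm thick, 100 mm apart; any of them may be at any place in the row. Origin at the centre of its underside, on the stand's top (its upper face is 3 mm higher, 23 mm above the table).
- disc_c: One of four identical grey felt-faced discs fixed in a row on the stand, 66 mm in diameter, 3 mm thick, 100 mm apart; any of them may be at any place in the row. Origin at the centre of its underside, on the stand's top (its upper face is 3 mm higher, 23 mm above the table).
- disc_d: One of four identical grey felt-faced discs fixed in a row on the stand, 66 mm in diameter, 3 mm thick, 100 mm apart; any of them may be at any place in the row. Origin at the centre of its underside, on the stand's top (its upper face is 3 mm higher, 23 mm above the table).
- ball: Fixed brass ball on a short foot, 34 mm across and 51 mm tall, at one end of the stand (which end varies), 72 mm beyond the last disc's centre; at the other end stands a dark rectangular block 45 mm tall instead. Origin at the centre of its underside, on the stand's top.
There are look-alikes about, which are no part of the job. Leave any pink or red look-alike of the vase_b alone.

How it is judged:
By the outcome, as a careful person would: the job done as asked, in the order asked, and still so for the second after the job is handed in, with the robot touching nothing.
It also fails if it takes over 134 s, if anything falls off the work surface, if the arm or the gripper's body presses on something with over 40 N, if the wrist force passes 120 N, or if a joint passes its speed limit or range.

## Working session

There is one attempt and no reset: what is moved stays moved. The work goes in short steps, each a Python script; the robot and the scene stay as the last script left them, time stands still between calls to the robot, and variables do not carry over. Pictures are saved under pics/ and viewed, and the job is handed in when it is done.

```bash
mkdir -p pics; ls; python3 - <<'E'
from plant import ctrl,cams
import cv2,numpy as np
for n in ["top","side"]:
    p,d=cams.camera(n); cv2.imwrite(f"pics/{n}0.png",p[:,:,::-1]); np.savez(f"{n}0.npz",p=p,d=d)
    c=cams.calibration(n); print(n,c)
print(cams.calibration("wrist")); o=ctrl.get_obs(); print(o)
E
```

```text
pics
top {'K': array([[484.92642156,   0.        , 317.37500561],
       [  0.        , 484.92642156, 199.46330256],
       [  0.        ,   0.        ,   1.        ]]), 'R': array([[ 0.06058779, -0.99815944,  0.00261919],
       [-0.97616795, -0.05980033, -0.20861459],
       [ 0.20838725,  0.01008273, -0.97799442]]), 't': array([-0.05086721,  0.48993449,  1.15662478])}
side {'K': array([[387.13905416,   0.        , 313.90084243],
       [  0.        , 387.13905416, 197.85213784],
       [  0.        ,   0.        ,   1.        ]]), 'R': array([[-0.99071959, -0.13495788, -0.01615769],
       [-0.09255688,  0.75690914, -0.64693259],
       [ 0.09953855, -0.63943328, -0.76237599]]), 't': array([0.50027008, 0.10218094, 0.71756393])}
{'K': array([[318.15917025,   0.        , 318.96738317],
       [  0.        , 318.15917025, 203.23013495],
       [  0.        ,   0.        ,   1.        ]]), 'T_tool_cam': array([[ 9.23816010e-05,  9.64314427e-01,  2.64759660e-01,
        -6.61974872e-02],
       [-1.39630116e-03, -2.64759279e-01,  9.64313525e-01,
        -1.31330709e-01],
       [ 9.99999021e-01, -4.58769048e-04,  1.32201447e-03,
        -1.43474568e-04],
       [ 0.00000000e+00,  0.00000000e+00,  0.00000000e+00,
         1.00000000e+00]])}
{'clock': 0.1, 'qpos': array([-1.34599105e+00,  8.74094273e-02,  1.75202019e-01,  1.65981775e+00,
       -2.23723426e-05,  1.57081970e+00]), 'qd': array([-1.02520632e-03, -4.01647153e-04,  3.82478722e-03,  4.26793641e-04,
        2.45155923e-04, -4.19617891e-05]), 'effort': array([ 8.87504120e-04, -5.21558619e+01,  4.65655267e+01,  1.58538896e-02,
       -1.49598759e-05,  5.84231032e-06]), 'tcp_pos': array([ 0.12255279, -0.53596377,  0.24164575]), 'orientation': array([-1.57202516e+00, -2.24010476e-05, -2.91681072e+00]), 'force': array([-0.04996791, -0.33048225, -0.35500744]), 'torque': array([-0.02182762,  0.01768949,  0.01100565]), 'opening': 0.08529206591773061}
```

View pics/top0.png

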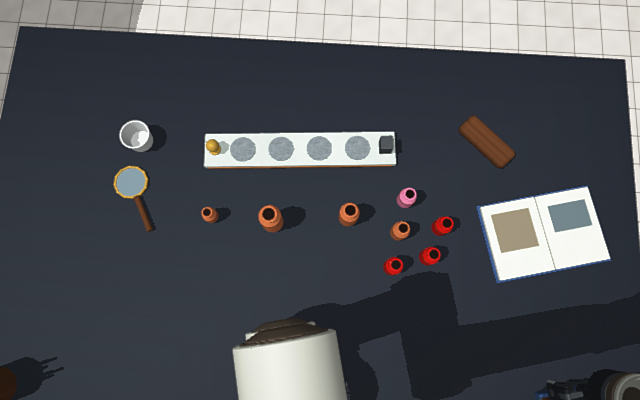

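View pics/side0.png

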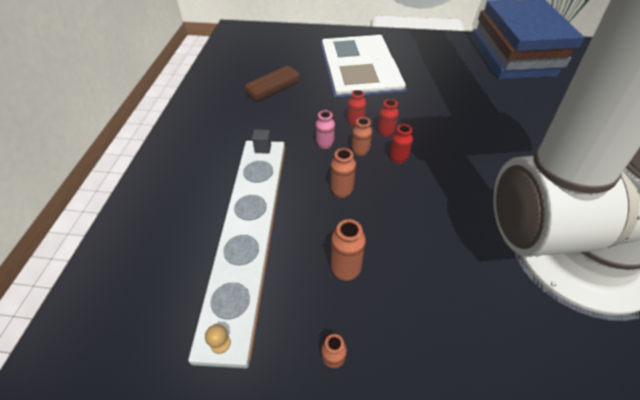

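The top view has the ball at (213,146) and the block at (386,144), with discs at columns 243, 281, 319 and 357. The clay vases are a (209,214), d (270,217), c (349,213) and b (401,230). The look-alikes are pink (407,197) and red (444,225), (431,256) and (395,266). I'll check the crop and measure.

```bash
cat > h.py <<'E'
import numpy as np,cv2
from plant import ctrl,cams
def world(n,p,d,us,vs):
    c=cams.calibration(n);K=c["K"];z=d[vs,us]
    P=np.stack([(us-K[0,2])/K[0,0]*z,(vs-K[1,2])/K[1,1]*z,z],1)
    return (P-c["t"])@c["R"]
def ray(n,u,v,h):
    c=cams.calibration(n);r=c["R"].T@np.linalg.solve(c["K"],[u,v,1]);o=-c["R"].T@c["t"]
    return o+r*(h-o[2])/r[2]
def circ(P):
    A=np.c_[2*P,np.ones(len(P))];s=np.linalg.lstsq(A,(P**2).sum(1),rcond=None)[0]
    return s[:2],np.sqrt(s[2]+s[0]**2+s[1]**2)
E
python3 - <<'E'
from h import *
for n in ["top","side"]:
    f=np.load(n+"0.npz");p,d=f["p"],f["d"]
    hsv=cv2.cvtColor(p,cv2.COLOR_RGB2HSV)
    m=((hsv[...,1]>70)&(hsv[...,2]>60)&((hsv[...,0]<20)|(hsv[...,0]>150))&(d>0)).astype(np.uint8)
    k,l,s,c=cv2.connectedComponentsWithStats(m)
    for i in range(1,k):
        if s[i,4]<60: continue
        vs,us=np.where(l==i);W=world(n,p,d,us,vs)
        z=np.percentile(W[:,2],96)
        if not .03<z<.16: continue
        rim=W[W[:,2]>z-.008]
        print(n,c[i].round(),s[i,4],"hsv",np.median(hsv[l==i],0),"ztop",z.round(4),"topmid",((rim.max(0)+rim.min(0))/2).round(4)[:2],"span",np.ptp(rim,axis=0)[:2].round(3),circ(rim[:,:2]))
f=np.load("top0.npz");p=f["p"];d=f["d"]
cv2.imwrite("pics/crop_b.png",cv2.resize(p[175:285,370:470,::-1],None,fx=5,fy=5,interpolation=cv2.INTER_CUBIC))
cv2.imwrite("pics/crop_st.png",cv2.resize(p[120:235,195:405,::-1],None,fx=3.8,fy=3.8,interpolation=cv2.INTER_CUBIC))
# stand: white
hsv=cv2.cvtColor(p,cv2.COLOR_RGB2HSV)
us,vs=np.meshgrid(np.arange(195,405),np.arange(120,175));us=us.ravel();vs=vs.ravel()
W=world("top",p,d,us,vs);s=(W[:,2]>.014)&(W[:,2]<.028)&(d[vs,us]>0)
m=np.zeros((400,640),np.uint8);m[vs[s],us[s]]=1
r=cv2.minAreaRect(W[s][:,:2].astype(np.float32));print("stand",r,np.median(W[s][:,2]))
# discs: grey in stand
g=((hsv[...,2]<200)&(hsv[...,2]>90)&(hsv[...,1]<60)).astype(np.uint8)*m
g=cv2.morphologyEx(g,cv2.MORPH_OPEN,np.ones((3,3)))
k,l,st,c=cv2.connectedComponentsWithStats(g)
for i in range(1,k):
    if st[i,4]>150: print("disc",c[i],st[i],ray("top",*c[i],.023).round(4))
E
```

```text
top [486. 141.] 1332 hsv [ 11. 159. 106.] ztop 0.0386 topmid [ 0.6825 -0.4536] span [0.133 0.133] (array([ 0.68058443, -0.45349131]), np.float64(0.044583451312529894))
top [406. 198.] 275 hsv [169. 115. 183.] ztop 0.088 topmid [ 0.5132 -0.2432] span [0.029 0.028] (array([ 0.51308826, -0.24371536]), np.float64(0.012682407570889382))
top [348. 215.] 329 hsv [ 10. 168. 163.] ztop 0.1088 topmid [ 0.4603 -0.1001] span [0.035 0.033] (array([ 0.46005966, -0.10002109]), np.float64(0.0149276684441671))
top [271. 219.] 433 hsv [ 10. 168. 138.] ztop 0.1278 topmid [0.4352 0.0903] span [0.038 0.039] (array([0.43556755, 0.09033608]), np.float64(0.016751881825145646))
top [210. 215.] 187 hsv [ 10. 167. 132.] ztop 0.0681 topmid [0.4413 0.248 ] span [0.025 0.023] (array([0.44169272, 0.24807513]), np.float64(0.01068343163766081))
top [441. 226.] 297 hsv [  1. 228. 154.] ztop 0.0882 topmid [ 0.4465 -0.3337] span [0.03  0.028] (array([ 0.44667279, -0.33365458]), np.float64(0.01280472912580374))
top [399. 231.] 255 hsv [ 10. 168. 167.] ztop 0.0878 topmid [ 0.428  -0.2297] span [0.029 0.03 ] (array([ 0.42
[... 1470 characters left out ...]
span [0.026 0.028] (array([0.61443792, 0.25761691]), np.float64(0.009382897817176264))
side [334. 352.] 626 hsv [  8. 137. 151.] ztop 0.0677 topmid [0.4418 0.249 ] span [0.025 0.026] (array([0.44146231, 0.24893185]), np.float64(0.01082843057905132))
stand ((0.6307437419891357, 0.03373457491397858), (0.09433005005121231, 0.5003441572189331), 4.313940048217773) 0.020493688175459157
disc [242.56504065 149.03658537] [230 137  26  25 492] [0.6206 0.1823 0.023 ]
disc [280.73628692 148.41139241] [269 137  25  24 474] [0.6284 0.0831 0.023 ]
disc [318.92600423 147.70190275] [307 136  25  24 473] [ 0.6365 -0.0163  0.023 ]
disc [357.21548117 147.70920502] [345 136  25  24 478] [ 0.6426 -0.1162  0.023 ]
```

```bash
ls pics
```

```text
crop_b.png
crop_st.png
side0.png
top0.png
```

View pics/crop_b.png

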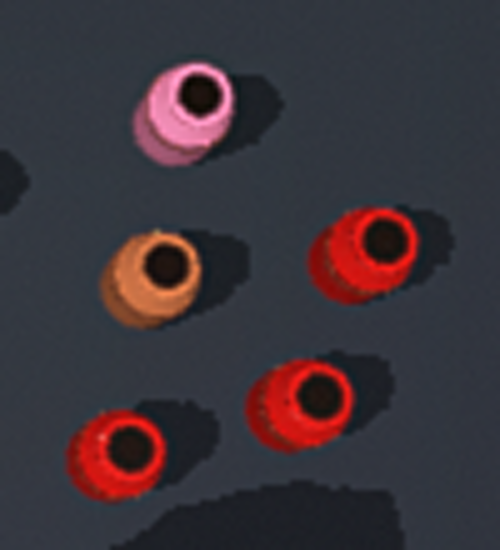

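View pics/crop_st.png

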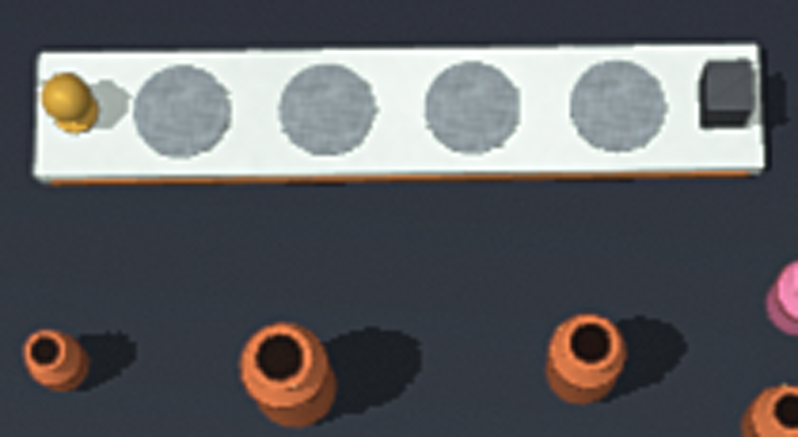

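The crop confirms vase b is the clay-coloured one at (401,230), with hue 10 against 1 for the reds and 169 for the pink. Heights match to within 3 mm, and the disc row fits at 100 mm spacing with the ball at the +y end. Before moving I'll check IK for all the poses.

```bash
cat >> h.py <<'E'
D=np.array([[.6206,.1823],[.6284,.0831],[.6365,-.0163],[.6426,-.1162]])
_t=np.array([1.5,.5,-.5,-1.5])*.1
_m=D.mean(0);_u=(_t@(D-_m));_u/=np.linalg.norm(_u);D=_m+_t[:,None]*_u
SY=np.arctan2(-_u[0],_u[1])
# name: xy, height, dia, grasp z, disc
V=dict(a=(np.array([.4416,.2484]),.066,.036,.030,D[3]),
 b=(np.array([.4282,-.2293]),.086,.042,.045,D[2]),
 c=(np.array([.4601,-.0996]),.106,.048,.062,D[1]),
 d=(np.array([.4356,.0905]),.126,.054,.083,D[0]))
def ori(y): return [-np.pi/2,0,y]
PY=SY+np.pi/2
def pick(n,yaw=0.,xy=None):
    p,h,dia,g,_=V[n]; p=p if xy is None else xy; z=g-.008
    ctrl.grip(min(.083,dia+.026),30)
    ctrl.move_pose([*p,max(.24,z+.15)],ori(yaw))
    ctrl.servo_line([*p,z+h-g+.03],feed=.25)
    ctrl.servo_line([*p,z],feed=.08)
    ctrl.grip(dia-.015,30); o=ctrl.get_obs(); print("grip",o["opening"],o["force"].round(2),o["clock"])
    ctrl.servo_line([*p,z+.02],feed=.06)
    ctrl.servo_line([*p,z+.16],feed=.2)
    o=ctrl.get_obs(); print("lift",o["opening"],o["force"].round(2),o["clock"])
def place(n,off=np.zeros(2)):
    _,h,dia,g,q=V[n]; q=q+off; z=.023+g-.008
    ctrl.move_pose([*q,z+.137],ori(PY))
    ctrl.servo_line([*q,z+.012],feed=.12)
    ctrl.dwell(.2)
    hit=ctrl.servo_line([*q,z-.006],feed=.012,until_force=2.5)
    o=ctrl.get_obs(); print("place",hit,"z err",o["tcp_pos"][2]-z,o["tcp_pos"][:2]-q,o["force"].round(2),o["clock"])
    ctrl.grip(o["opening"]+.022)
    ctrl.servo_line([*q,z+.02],feed=.05)
    ctrl.servo_line([*q,z+h-g+.09],feed=.2)
    print("done",ctrl.get_obs()["clock"])
E
python3 - <<'E'
from h import *
print(D.round(4),np.degrees(SY))
for n,(p,h,dia,g,q) in V.items():
    z=g-.008
    for zz in (max(.24,z+.15),z): 
        r=ctrl.solve_ik([*p,zz],ori(0)); print(n,"pick",None if r is None else r.round(2))
    for zz in (z+.16,z+.023): 
        for y in (PY,):
            r=ctrl.solve_ik([*q,zz],ori(y)); print(n,"place",None if r is None else r.round(2))
E
```

```text
[[ 0.6209  0.1828]
 [ 0.6283  0.0831]
 [ 0.6357 -0.0166]
 [ 0.6432 -0.1164]] 4.25951632449491
a pick [ 0.51 -0.02  0.06  1.65  0.    0.51]
a pick [ 0.51  0.01 -0.33  1.23  0.    0.51]
a place [-0.18  0.33  0.34  1.58  0.   -1.82]
a place [-0.18  0.34  0.1   1.32  0.   -1.82]
b pick [-0.49 -0.07  0.02  1.65  0.   -0.49]
b pick [-0.49 -0.05 -0.36  1.26  0.   -0.49]
b place [-0.03  0.29  0.32  1.6   0.   -1.67]
b place [-0.03  0.3   0.07  1.34  0.   -1.67]
c pick [-0.21 -0.1  -0.02  1.66  0.   -0.21]
c pick [-0.21 -0.09 -0.37  1.3   0.   -0.21]
c place [ 0.13  0.29  0.35  1.63  0.   -1.51]
c place [ 0.13  0.29  0.08  1.37  0.   -1.51]
d pick [ 0.2  -0.16 -0.07  1.66  0.    0.2 ]
d pick [ 0.2  -0.16 -0.39  1.34  0.    0.2 ]
d place [ 0.29  0.33  0.45  1.69  0.   -1.36]
d place [ 0.29  0.31  0.16  1.42  0.   -1.36]
```

```bash
python3 - <<'E'
from h import *
pick("a")
p,d=cams.camera("side"); cv2.imwrite("pics/side1.png",p[:,:,::-1])
E
```

```text
grip 0.03502948578252369 [-0.52  0.6   4.41] 5.525
lift 0.034800286834793734 [-0.12  0.41 -1.47] 6.8583
```

View pics/side1.png

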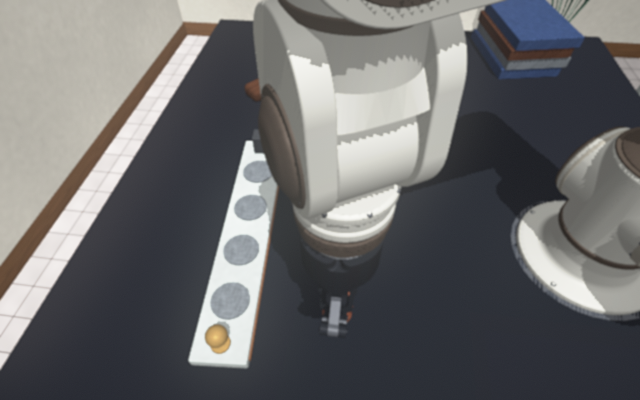

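The gripper at (337,318) holds vase a: the opening is 35 mm and the weight reads about 1.1 N.

```bash
python3 - <<'E'
from h import *
place("a")
p,d=cams.camera("wrist"); cv2.imwrite("pics/w1.png",p[:,:,::-1])
E
```

```text
place True z err 0.0006906742898350679 [-5.38274063e-05 -1.71272330e-05] [0.68 0.07 4.9 ] 11.25
done 12.8333
```

View pics/w1.png

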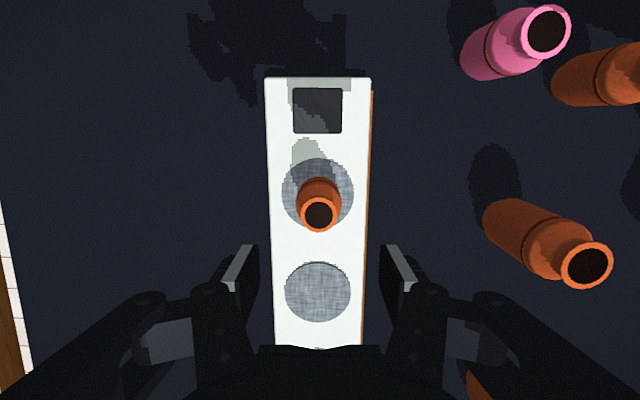

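Vase a stands upright on the disc next to the block, with its mouth at (318,215). Touchdown was 0.7 mm from the expected height. Next is b.

```bash
python3 - <<'E'
from h import *
pick("b")
assert ctrl.get_obs()["opening"]>.038
place("b")
ctrl.move_pose([.40,.05,.30],ori(0))
for n in("top","side"):
    p,d=cams.camera(n); cv2.imwrite(f"pics/{n}2.png",p[:,:,::-1])
E
```

```text
grip 0.04101347032611661 [-1.06  1.36  5.17] 16.425
lift 0.04151057331840636 [ 0.3   0.74 -2.42] 17.7583
place True z err 0.0007248586286438402 [-4.64054282e-05 -3.07790557e-05] [-0.   -0.19  5.51] 21.2333
done 22.8417
```

View pics/side2.png

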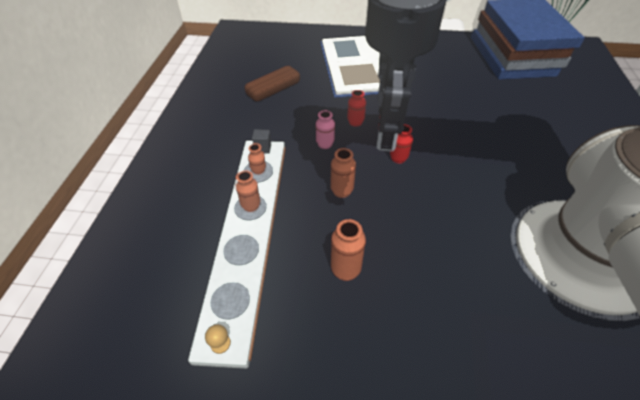

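View pics/top2.png

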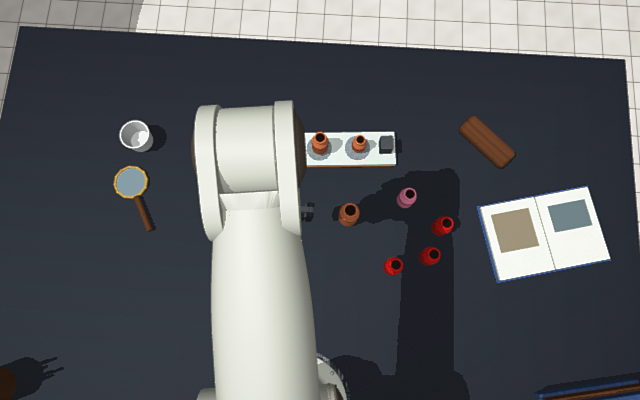

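Vases a (359,146) and b (320,143) stand on their discs in the top view, and the look-alikes are where they were. Next are c and d.

```bash
python3 - <<'E'
from h import *
for n,w in(("c",.044),("d",.050)):
    pick(n)
    assert ctrl.get_obs()["opening"]>w
    place(n)
ctrl.move_pose([.123,-.45,.30],[-np.pi/2,0,-2.9])
for n in("top","side"):
    p,d=cams.camera(n); cv2.imwrite(f"pics/{n}3.png",p[:,:,::-1]); np.savez(f"{n}3.npz",p=p,d=d)
    hsv=cv2.cvtColor(p,cv2.COLOR_RGB2HSV)
    m=((hsv[...,1]>100)&(hsv[...,2]>60)&(hsv[...,0]<14)&(hsv[...,0]>3)&(d>0)).astype(np.uint8)
    k,l,s,c=cv2.connectedComponentsWithStats(m)
    for i in range(1,k):
        if s[i,4]<60: continue
        vs,us=np.where(l==i);W=world(n,p,d,us,vs);z=np.percentile(W[:,2],96)
        W=W[W[:,2]>z-.008]
        if .05<z<.17: print(n,c[i].round(),z.round(4),((W.max(0)+W.min(0))/2).round(4)[:2],circ(W[:,:2])[0].round(4))
print(D.round(4),ctrl.get_obs()["clock"])
E
```

```text
grip 0.04708809093676217 [-0.98  1.19  4.41] 27.5417
lift 0.0471282013296606 [ 0.02  0.31 -2.57] 28.875
place True z err 0.0006518425318791932 [-6.23578282e-05 -1.70229187e-05] [-1.02 -0.53  5.11] 32.4
done 34.025
grip 0.0529331600005668 [0.27 1.25 5.33] 37.75
lift 0.053278956381154596 [ 0.26 -0.39 -3.02] 39.0833
place True z err 0.0006739097301236424 [-6.24989729e-05 -1.30149919e-05] [-0.49 -0.45  5.86] 42.8167
done 44.45
top [239. 142.] 0.1506 [0.6207 0.1817] [0.62   0.1819]
top [280. 143.] 0.1305 [0.6271 0.0818] [0.6273 0.0817]
top [320. 144.] 0.1121 [ 0.6346 -0.0185] [ 0.6351 -0.0177]
top [359. 144.] 0.0913 [ 0.6429 -0.1176] [ 0.6426 -0.1172]
side [534.  52.] 0.0938 [-0.0059 -0.624 ] [-0.0026 -0.6369]
side [257. 159.] 0.0905 [ 0.6403 -0.1158] [ 0.6411 -0.1158]
side [248. 192.] 0.11 [ 0.6354 -0.0159] [ 0.6345 -0.0159]
side [236. 231.] 0.1301 [0.6279 0.0835] [0.6275 0.083 ]
side [223. 280.] 0.1501 [0.6199 0.1825] [0.6199 0.1828]
[[ 0.6209  0.1828]
 [ 0.6283  0.0831]
 [ 0.6357 -0.0166]
 [ 0.6432 -0.1164]] 47.3917
```

View pics/side3.png

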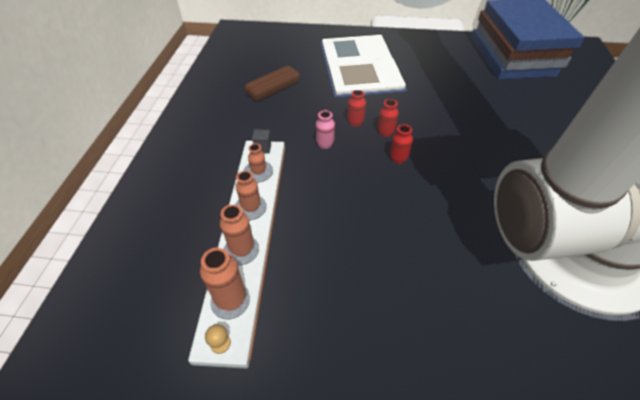

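View pics/top3.png

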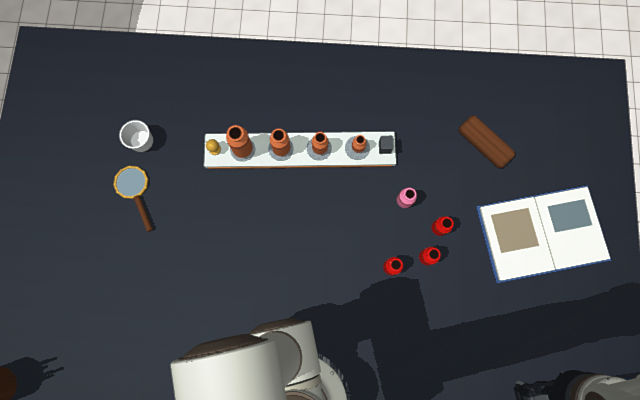

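All four stand upright in order, at columns 239, 280, 320 and 359, within about 2 mm of the disc centres measured in the top view. I'll check the disc centres against the first side image, then hand in.

```bash
python3 - <<'E'
from h import *
p=np.load("side0.npz")["p"];hsv=cv2.cvtColor(p,cv2.COLOR_RGB2HSV)
g=((hsv[...,2]<190)&(hsv[...,2]>90)&(hsv[...,1]<60)).astype(np.uint8);g[:,:200]=0;g[:,290:]=0;g[:150]=0
g=cv2.morphologyEx(g,cv2.MORPH_OPEN,np.ones((3,3)))
k,l,st,c=cv2.connectedComponentsWithStats(g)
for i in range(1,k):
    if st[i,4]>300: print(c[i].round(1),st[i],ray("side",*c[i],.023).round(4))
E
```

```text
[257.8 171.3] [244 161  29  22 511] [ 0.6421 -0.1125  0.023 ]
[250.  207.3] [235 195  31  26 640] [ 0.6349 -0.0129  0.023 ]
[240.9 249.7] [224 235  35  30 847] [0.6275 0.0865 0.023 ]
[229.9 300.6] [ 211  283   39   37 1136] [0.6201 0.1858 0.023 ]
```

```bash
python3 - <<'E'
from h import *
for n in("top","side"):
    f=np.load(n+"0.npz");p,d=f["p"],f["d"];hsv=cv2.cvtColor(p,cv2.COLOR_RGB2HSV)
    g=((hsv[...,2]<195)&(hsv[...,2]>90)&(hsv[...,1]<60)).astype(np.uint8)
    b=np.zeros_like(g)
    if n=="side": b[150:325,200:290]=1
    else: b[130:165,225:375]=1
    g=cv2.morphologyEx(g*b,cv2.MORPH_OPEN,np.ones((3,3)))
    k,l,st,c=cv2.connectedComponentsWithStats(g)
    for i in range(1,k):
        if st[i,4]>300:
            vs,us=np.where(l==i);W=world(n,p,d,us,vs);print(n,np.median(W,0).round(4),((W.max(0)+W.min(0))/2).round(4))
E
```

```text
top [0.6216 0.1826 0.0225] [0.6223 0.1829 0.0214]
top [0.6284 0.0831 0.0224] [0.4509 0.0407 0.624 ]
top [ 0.636  -0.0163  0.0228] [ 0.6374 -0.0166  0.0232]
top [ 0.6434 -0.116   0.0225] [ 0.6435 -0.1156  0.0229]
side [ 0.6421 -0.1118  0.0235] [0.554  0.1511 0.3205]
side [ 0.6347 -0.0127  0.0233] [0.5502 0.2017 0.3204]
side [0.6273 0.0865 0.0233] [0.5471 0.2509 0.3201]
side [0.6199 0.186  0.0233] [0.5434 0.3009 0.3198]
```

```bash
python3 - <<'E'
from h import *
ctrl.hand_in(); print(ctrl.get_obs()["clock"])
E
```

```text
the job is handed in; nothing more can be done
the job is handed in; nothing more can be done
```

All four clay vases now stand upright on the stand in height order: d next to the brass ball, then c, b and a next to the dark block. I left the pink and red look-alikes alone. The job was handed in at about 47 s, with the arm clear of everything.

- **Setting down:** each vase touched down slowly, and the arm stopped at light contact within 0.7 mm of the expected height. None were dropped or knocked over.
- **Final pictures:** the rim heights are right for each vase on its disc. Measured in the top view, the vases are within about 2 mm of the disc centres.
- **Disagreement:** the side camera puts the disc centres 3–4 mm further along the row than the top camera does. By that camera the vases sit about 3 mm off centre. I left them there, because re-gripping breakable vases for an offset this small was the bigger risk.

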